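Refit the oversize inspection cover into a power supply housing

TASK

Refit the long white cover in the blue power supply housing: it is longer than the opening, so tilt it, pass one end under an end lip, then let the other end down through the opening. Leave it lying flat on the two ledges inside, centred so that both its ends are under the lips, and let go. Do not shift the short cover, the multimeter, the solder spool or the side cutters.

Things in the scene. Friction and masses are not known exactly. Their poses are not given: they have to be found in the camera images.
- housing: Blue open-topped power supply housing fixed to the bench, 202 mm long (x), 114 mm wide (y), 62 mm high; small knobs stick out 10 mm at its -x end. Origin at the centre of its underside, on the bench; x along its length, z up. Inside, both ends are alike: end walls at x = -95 and 95 mm, plain side walls 100 mm apart.
- opening (a point): Centre of the housing's opening, level with its top (z = 62 mm); axes as the housing's. The opening is 108 mm along x by 100 mm along y. At each end a lip 4 mm thick (58 to 62 mm above the bench) covers the inside from 54 mm off this centre out to the end wall at 95 mm: a pocket 41 mm deep, closed at the end.
- ledges (a point): Point midway between the two level ledges, at the height of their tops, 30 mm above the bench; axes as the housing's. The ledges lie under the end lips and reach from the end walls in to 40 mm off this centre, over the full width. The gap between ledge and lip is 28 mm high. A circuit board and a coil lie lower, between the ledges.
- long_cover_grip (a point): Centre of the grip bar of the long cover: loose white sheet, 130 (x) by 80 (y) by 5 mm, about 0.16 kg, ends alike, flat on the bench. A red T-handle stands on its middle: stem 14 mm thick, bar on top 44 mm long (x), 16 wide (y), 16 high. This point is 57 mm above the cover's underside; z up. Seated, it is 87 mm above the bench, over the housing's middle.
- short_cover_grip (a point): Bystander, leave alone: same kind of point on the short white cover, 74 x 70 x 5 mm with the same red T-handle (this point also 57 mm above its underside). It is for another machine and too short to reach the ledges. The two covers may lie either way round.
- meter: Bystander, leave alone: loose yellow pocket multimeter near the housing, 125 x 66 x 37 mm, lying on the bench; origin at the centre of its underside.
- spool: Bystander, leave alone: loose blue solder spool, 54 mm across and 38 mm high; origin at the centre of its underside.
- cutter: Bystander, leave alone: loose side cutters with orange handles, 42 x 118 x 12 mm, lying on the bench; origin at the centre of their underside.

How it is judged:
By the outcome, as a careful person would: the job done as asked, in the order asked, and still so for the second after the job is handed in, with the robot touching nothing.
It also fails if it takes over 42 s, if anything falls off the work surface, if the arm or the gripper's body presses on something with over 40 N, if the wrist force passes 120 N, or if a joint passes its speed limit or range.

ROBOT

A 6-joint arm with a two-finger parallel gripper is mounted at the origin on a cart in front of the work surface, level with it; the furniture and walls round the work are solid. World frame = base frame: x ahead of the robot, y to its left, z up, the work surface at z = 0. Lengths are in m, angles in rad, forces in N, time in s.
With the tool pointing down it reaches from about 0.35 to 0.875 m from the base axis. Payload 4.2 kg.
Tool frame: the origin (TCP) lies on the centre line of the jaws, within the pads' length; the fingertips stand 22 mm ahead of it and the grasp point (between the pads) lies 3 mm ahead of it; z points along the fingers, y is the line along which they close (so a half turn about z gives the same grasp; the last joint's range is limited). The gripper opens to 87 mm and grips with 3 to 60 N. Pads are 19 mm wide; open, the fingers measure 117 mm over their backs; the gripper's body (75 mm by 190 mm) begins 51 mm behind the grasp point.
Start: joints at [1.466, 0.385, 0.008, 0, -1.194, -0.259], TCP at [0.222, 0.584, 0.245] pointing down, gripper open.
Joint ranges: [-3.14, 3.14], [-1.21, 2.06], [-1.07, 1.41], [-3.16, 2.05], [-2.99, -0.16], [-3.1, 3.1]. Speed limits (rad/s): [2.79, 2.79, 3.14, 3.14, 3.14, 3.14].

INTERFACE

Orientations are given as a unit quaternion [x, y, z, w].
In Python, from rig import r gives the robot as it stands.
- The arm moves only by the tool carry_out, never from a script. Its argument "rows" is one flat list of numbers, 4 for each row, row after row: the shift along the tool's x, y, z in cm, then the turn about the tool's z in degrees. A call has 1 to 10 rows; each row shifts and turns the commanded pose from where the row before left it, along the tool's axes as they then stand; what a row does not reach is not made up. A row lasts 1/10 s, in which the tool goes at most 50 mm and 8.59 degrees, less where a joint would pass 70% of its speed; a pose out of reach is approached as far as the arm can. A call is refused whole if a number of a shift passes 5 or a number of a turn 8.59, either way. A call with a gripper value outside its range is refused whole. "hand" is the finger opening in cm, from 0 to 8.7, set as the call begins (left out, the last holds). The fingers move at their own pace and stop on an object; the grip force is fixed at half the most. Time passes only in rows, so rows that do not move let the fingers close. It gives the time, the measured TCP pose, the force, the opening and the grip force at its end, in the units of the state.
- r.read_state(): the state, without advancing time (a new reading comes with each control period).
- r.snapshot(name): name is "scene" or "top" or "wrist"; returns a dict with "pixels" (420x560x3 uint8, blue, green, red), "K" (3x3 intrinsics, pixels), "R" (3x3) and "t" (3): a world point X has camera coordinates R X + t. Camera axes: x right, y down, z forward; pixel columns grow to the right and rows downward; lengths in m; the calibration is good to about 2 mm. A picture is of the moment at which its call begins. There is no depth.
- r.sign_off(): hands the job in; it is judged then, once.
The state is a dict: "time_s": time; "joint_positions": joint angles; "joint_vel": joint speeds; "tau": joint torques, N m; "ee_pos": TCP position; "eef_rot": TCP orientation; "force": force on the tool from outside, world axes, zero at the start; "torque": the same for the moment, N m; "width": finger opening in m; "gripper_force": force on a finger pad.
Only numpy, scipy, OpenCV 4.12 (cv2) and the standard library are available. Lean on these libraries where they do the work, as an engineer would, in place of code of your own. Each camera call takes 0.05 s, during which the arm holds its last target. There are 200 camera calls.

## Working session

There is one attempt and no reset: what is moved stays moved. The work goes in short steps, Python scripts to look and compute and a tool call to move; the robot and the scene stay as the last step left them, time stands still between calls to the robot, and variables do not carry over. Pictures are saved under pics/ and viewed, at most 10 in all, crops included, and the job is handed in when it is done.

Besides the shell and the picture viewer there is one more tool, called after ">>>" by a JSON object that holds its "method" and its "body". carry_out: Moves the arm, as the interface text tells. Its arguments: {"type":"object","properties":{"rows":{"type":"array","items":{"type":"number"}},"hand":{"type":"number"}},"required":["rows"]}

```bash
mkdir -p pics; ls
python3 - <<'E'
from rig import r
import cv2
for n in ("top","scene"):
    s=r.snapshot(n); cv2.imwrite(f"pics/{n}0.png",s["pixels"]); print(n,s["K"].tolist(),s["R"].round(4).tolist(),s["t"].round(4).tolist())
s=r.read_state(); print(s)
E
```

```text
pics
top [[406.9794191299084, 0.0, 287.85029799927923], [0.0, 406.9794191299084, 212.2130275341368], [0.0, 0.0, 1.0]] [[-0.0019, -1.0, -0.0041], [-0.9935, 0.0024, -0.1134], [0.1135, 0.0039, -0.9935]] [0.0778, 0.5177, 1.2711]
scene [[514.0977986225593, 0.0, 272.56397826938803], [0.0, 514.0977986225593, 204.294533061643], [0.0, 0.0, 1.0]] [[0.6494, -0.7603, 0.0173], [-0.4927, -0.4379, -0.752], [0.5793, 0.4798, -0.659]] [-0.2724, 0.3426, 1.2126]
{'time_s': 0.1, 'joint_positions': array([ 1.46556644e+00,  3.85467425e-01,  6.78607999e-03, -4.38543337e-04,
       -1.19400339e+00, -2.58601715e-01]), 'joint_vel': array([ 0.00224856, -0.00321992,  0.00308703,  0.00136565, -0.00120536,
        0.00129497]), 'tau': array([-6.79792905e-06, -3.91687453e+01,  1.87936467e+01,  4.23195407e+00,
        1.34804953e-02, -7.12769338e-05]), 'ee_pos': array([0.22221622, 0.58363947, 0.24358504]), 'eef_rot': array([ 9.83483809e-01, -1.80993546e-01, -1.30878216e-04,  9.57042821e-04]), 'force': array([-0.92080274,  0.53594528, -0.57912984]), 'torque': array([-0.00415272, -0.02099905,  0.00423645]), 'gripper_force': 0.0, 'width': 0.08718955937541042}
```

View pics/top0.png

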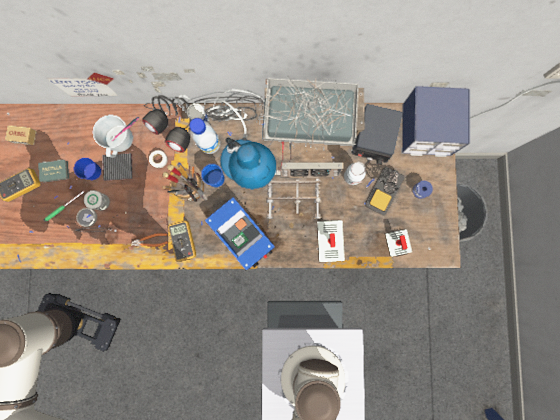

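View pics/scene0.png

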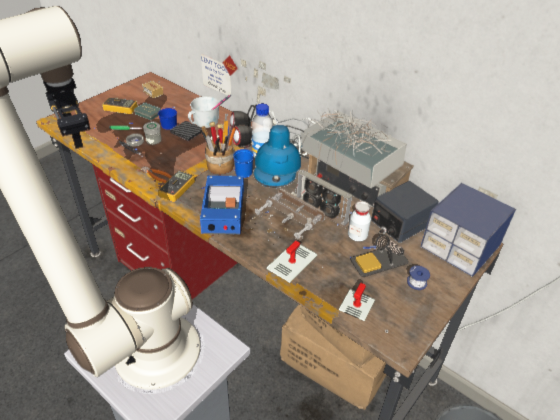

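The top view shows the long cover at about (331,241), with its red handle at (332,240). The housing is at (239,233), rotated, with its knobs towards (265,263). The short cover is at (399,242) and the meter at (181,241). The scene view agrees, with the housing at (222,205) and the long cover at (293,260).

```bash
cat > h.py <<'E'
import numpy as np, cv2
from rig import r
def ray(s,uv,z):
    R,t,K=s["R"],s["t"],s["K"]; C=-R.T@t
    d=R.T@np.linalg.inv(K)@np.array([uv[0],uv[1],1.]); return C+d*(z-C[2])/d[2]
def proj(s,X):
    p=s["K"]@(s["R"]@np.asarray(X,float)+s["t"]); return p[:2]/p[2]
def mask(s,col,box=None):
    p=s["pixels"].astype(int); b,g,rr=p[...,0],p[...,1],p[...,2]
    m={"red":(rr>130)&(g<70)&(b<70),"white":(p.min(2)>170),"blue":(b>110)&(b-rr>70)&(b-g>40)}[col].astype(np.uint8)
    if box: q=np.zeros_like(m); x0,y0,x1,y1=box; q[y0:y1,x0:x1]=1; m=m*q
    return m
def big(m): return max(cv2.findContours(m,cv2.RETR_EXTERNAL,cv2.CHAIN_APPROX_NONE)[0],key=cv2.contourArea)
def rect(s,m,z):
    c=big(m)[:,0,:]; P=np.array([ray(s,q,z)[:2] for q in c]); return cv2.minAreaRect((P*1000).astype(np.float32))
E
python3 - <<'E'
from h import *
s=r.snapshot("top"); print("C",(-s["R"].T@s["t"]).round(3))
print("plate",rect(s,mask(s,"white",(312,215,350,268))|mask(s,"red",(312,215,350,268)),.005))
print("bar",rect(s,mask(s,"red",(312,215,350,268)),.065))
print("housing",rect(s,mask(s,"blue",(195,190,280,275)),.062))
q=s["pixels"][190:280,190:285]; a=cv2.resize(q,None,fx=6,fy=6,interpolation=cv2.INTER_CUBIC)
s2=r.snapshot("scene"); b=cv2.resize(s2["pixels"][165:245,190:255],None,fx=6,fy=6,interpolation=cv2.INTER_CUBIC)
cv2.imwrite("pics/a.png",a)
E
```

```text
C [0.37  0.072 1.322]
plate ((427.999267578125, -61.02422332763672), (131.66854858398438, 81.84814453125), 2.189544677734375)
bar ((427.33416748046875, -57.877464294433594), (15.4041166305542, 37.03213119506836), 89.15252685546875)
housing ((449.2574462890625, 227.7451934814453), (202.83706665039062, 113.96691131591797), 39.91091537475586)
```

View pics/a.png

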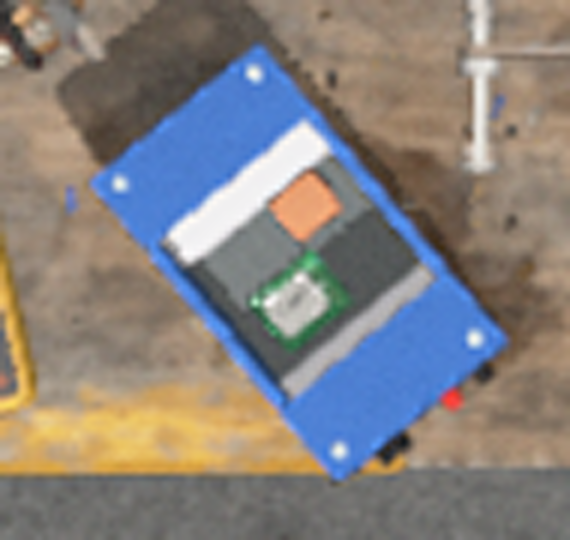

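The crop shows the housing's top face with corners near (260,45), (92,183), (338,480) and (505,340), and its opening in the middle. The knobs are at the lower right end, so the housing's +x points up-left, at a yaw of about 39.9°. The fitted size of 203 x 114 mm matches the description.

>>> {"method": "carry_out", "body": {"rows": [0,0,0,-7.7,0,0,0,-7.7,0,0,0,-7.7,1.2,4.3,0,0,1.2,4.3,0,0,1.2,4.3,0,0,1.2,4.3,0,0,1.2,4.3,0,0,1.2,4.3,0,0,1.2,4.3,0,0], "hand": 8.7}}

```text
time_s: 1.2
ee_pos: [0.3182, 0.2847, 0.2446]
eef_rot: [1.0, 0.02, 0.0, -0.0]
force: [0.9, -0.3, -0.2]
width: 0.0871
gripper_force: 0.0
```

>>> {"method": "carry_out", "body": {"rows": [1.2,4.3,0,0,1.2,4.3,0,0,1.2,4.3,0,0,1.2,4.3,0,0,1.2,4.3,1.5,0,1.2,4.3,1.5,0,1.2,4.3,1.5,0,1.2,4.3,1.5,0,0,0,0,0,0,0,0,0]}}

```text
time_s: 2.2
ee_pos: [0.4273, -0.0545, 0.184]
eef_rot: [1.0, 0.018, -0.001, 0.0]
force: [-0.0, 0.3, 0.9]
width: 0.0868
gripper_force: 0.0
```

Run:
```python
from h import *
s=r.snapshot("wrist"); st=r.read_state(); print(st["time_s"],st["ee_pos"],st["eef_rot"],st["force"])
cv2.imwrite("pics/w1.png",s["pixels"]); print((-s["R"].T@s["t"]).round(3), s["R"].round(2).tolist())
print("plate",rect(s,mask(s,"white")|mask(s,"red"),.005)); print("bar",rect(s,mask(s,"red"),.065))
```

```text
2.25 [ 0.42755916 -0.0535158   0.18453129] [ 9.99815906e-01  1.91870064e-02 -1.11748407e-04  1.56484235e-05] [-0.62588521 -0.0853505   0.62954874]
[ 0.51  -0.051  0.324] [[0.04, -1.0, 0.0], [-0.95, -0.04, 0.3], [-0.3, -0.01, -0.95]]
plate ((428.1736145019531, -62.032955169677734), (130.70924377441406, 82.0018081665039), 2.12791109085083)
bar ((425.2525329589844, -275.8204650878906), (43.0494270324707, 12.896026611328125), 12.984843254089355)
```

View pics/w1.png

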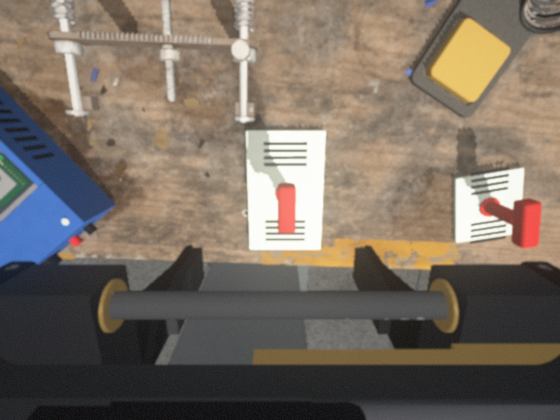

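The wrist view shows the long cover at (286,190), clear and square to the jaws. Its bar is at (287,207) and the short cover is well off to the right at (490,207). I'll shift 8 mm and grasp.

>>> {"method": "carry_out", "body": {"rows": [0.1,0.8,2,0,0,0,4,0,0,0,3.4,0,0,0,2,0,0,0,1,0,0,0,0,0,0,0,0,0]}}

```text
time_s: 2.95
ee_pos: [0.4299, -0.0605, 0.0616]
eef_rot: [1.0, 0.021, 0.001, -0.0]
force: [-0.0, 0.4, -0.2]
width: 0.0871
gripper_force: 0.0
```

>>> {"method": "carry_out", "body": {"rows": [0,0,0,0,0,0,0,0,0,0,0,0,0,0,0,0,0,0,0,0,0,0,0,0,0,0,0,0,0,0,0,0], "hand": 0}}

```text
time_s: 3.75
ee_pos: [0.4289, -0.0613, 0.0605]
eef_rot: [1.0, 0.02, -0.0, 0.0]
force: [-0.2, -1.4, 0.2]
width: 0.031
gripper_force: 0.0
```

>>> {"method": "carry_out", "body": {"rows": [0,0,0,0,0,0,0,0,0,0,0,0,0,0,0,0,0,0,0,0,0,0,0,0]}}

```text
time_s: 4.35
ee_pos: [0.4289, -0.0613, 0.0605]
eef_rot: [1.0, 0.02, -0.0, -0.0]
force: [0.8, 0.1, -1.3]
width: 0.0156
gripper_force: 30.0
```

>>> {"method": "carry_out", "body": {"rows": [0,0,-2,0,0,0,-3,0,0,0,-4,0,0,0,-4,0,0,0,-2,0,0,0,0,0]}}

```text
time_s: 4.95
ee_pos: [0.4305, -0.061, 0.2135]
eef_rot: [1.0, 0.02, 0.004, -0.001]
force: [0.7, 0.5, -1.9]
width: 0.0154
gripper_force: 30.0
```

>>> {"method": "carry_out", "body": {"rows": [0.5,-3,0,0,0.5,-4,0,0,0.6,-4,0,0,0.6,-4,0,0,0.5,-4,0,0,0.5,-4,0,0,0.5,-4,0,0,0.5,-2.6,0,0,0,0,0,-7.5,0,0,0,-7.5]}}

```text
time_s: 5.95
ee_pos: [0.4581, 0.2366, 0.2079]
eef_rot: [0.988, 0.153, -0.002, 0.001]
force: [0.3, 0.1, -2.3]
width: 0.016
gripper_force: 30.0
```

>>> {"method": "carry_out", "body": {"rows": [0,0,0,-7.5,0,0,0,-7.5,0,0,0,-7.5,0,0,3,0,0,0,2,0,0,0,0,0,0,0,0,0]}}

```text
time_s: 6.65
ee_pos: [0.4589, 0.2358, 0.1596]
eef_rot: [0.94, 0.34, -0.001, 0.001]
force: [0.2, 0.4, -0.7]
width: 0.0153
gripper_force: 30.0
```

```bash
cat >> h.py <<'E'
def H(p,c=(.449,.228),a=39.9):
    a=np.radians(a); d=np.asarray(p)[:2]-c; return (np.array([[np.cos(a),np.sin(a)],[-np.sin(a),np.cos(a)]])@d*1000).round(1)
E
python3 - <<'E'
from h import *
st=r.read_state(); print(st["time_s"],st["ee_pos"],st["eef_rot"],st["force"],H(st["ee_pos"]))
w=r.snapshot("wrist")["pixels"]; s=r.snapshot("scene")["pixels"]
b=cv2.resize(s[110:290,150:310],None,fx=2.33,fy=2.33); b=cv2.resize(b,(373,420))
cv2.imwrite("pics/c1.png",np.hstack([cv2.resize(w,(420,420))[:, :],b]))
E
```

```text
6.65 [0.45892704 0.2357734  0.15958092] [ 9.40386886e-01  3.40104005e-01 -1.16016223e-03  6.51100040e-04] [ 0.15033743  0.38660138 -0.68536938] [12.6 -0.4]
```

View pics/c1.png

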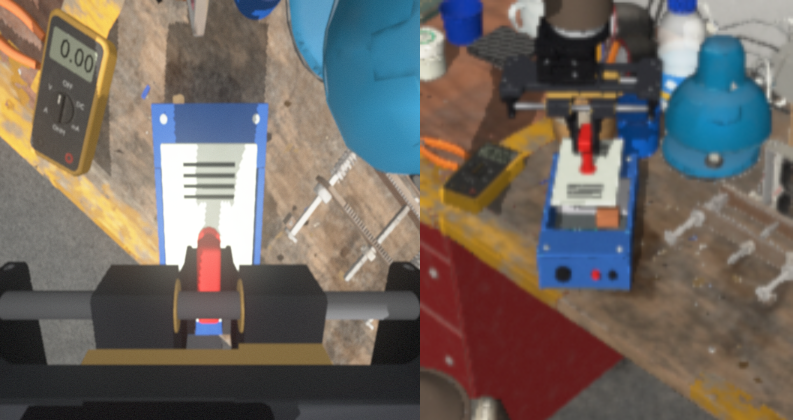

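The wrist view shows the held cover flat and square over the housing, its +x end over the far lip at (210,145). The scene view shows the -x part of the opening still free at (590,215). Next I'll press the +x end onto the lip so the cover pivots in the pads.

>>> {"method": "carry_out", "body": {"rows": [0,0,1.5,0,0,0,1.2,0,0,0,0.6,0,0,0,0.4,0,0,0,0.2,0,0,0,0.2,0,0,0,0,0]}}

```text
time_s: 7.45
ee_pos: [0.4586, 0.2354, 0.1213]
eef_rot: [0.94, 0.34, -0.001, 0.001]
force: [-5.9, -1.9, 9.8]
width: 0.0155
gripper_force: 30.0
```

>>> {"method": "carry_out", "body": {"rows": [0,0,0.2,0,0,0,0.2,0,0,0,0.2,0,0,0,0,0]}}

```text
time_s: 7.85
ee_pos: [0.4557, 0.2328, 0.115]
eef_rot: [0.94, 0.34, -0.005, 0.002]
force: [-14.0, -7.0, 17.2]
width: 0.0156
gripper_force: 30.0
```

>>> {"method": "carry_out", "body": {"rows": [-0.5,0,0.1,0,-0.3,0,0.2,0,-0.2,0,0.2,0,0,0,0,0]}}

```text
time_s: 8.25
ee_pos: [0.452, 0.2299, 0.1101]
eef_rot: [0.94, 0.34, 0.001, -0.0]
force: [-2.0, -2.6, 6.4]
width: 0.0156
gripper_force: 30.0
```

Run:
```python
from h import *
st=r.read_state(); print(st["time_s"],st["ee_pos"],st["eef_rot"],st["force"],st["torque"],H(st["ee_pos"]))
w=r.snapshot("wrist")["pixels"]; s=r.snapshot("scene")["pixels"]
b=cv2.resize(s[110:290,150:310],(373,420))
cv2.imwrite("pics/c2.png",np.hstack([cv2.resize(w,(420,420))[:, :],b]))
```

```text
8.25 [0.45201284 0.22991468 0.11005336] [ 9.40310210e-01  3.40316951e-01  1.03176661e-03 -1.28690079e-04] [-1.99947779 -2.56791094  6.40701485] [-0.44902938  0.47595827 -0.01481331] [ 3.5 -0.5]
```

View pics/c2.png

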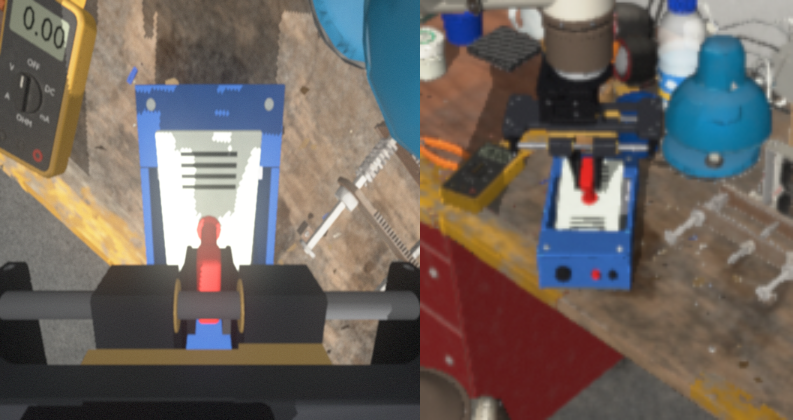

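The cover is now tilted by about 16°. Its low -x end is inside the opening, near the -x lip at (590,225) in the scene panel. Its +x end still rests on the far lip at (210,140) in the wrist panel. I'll raise it 5 mm and slide the low end under the -x lip.

>>> {"method": "carry_out", "body": {"rows": [0,0,-0.3,0,-0.3,0,-0.2,0,-0.6,0,0,0,-0.6,0,0,0,-0.6,0,0,0,-0.6,0,0,0,-0.6,0,0,0,-0.4,0,0,0,0,0,0,0]}}

```text
time_s: 9.25
ee_pos: [0.4226, 0.2056, 0.1136]
eef_rot: [0.94, 0.34, -0.0, 0.0]
force: [0.2, 0.7, -2.1]
width: 0.0155
gripper_force: 30.0
```

Run:
```python
from h import *
st=r.read_state(); print(st["time_s"],st["ee_pos"],st["force"],st["torque"],H(st["ee_pos"]))
w=r.snapshot("wrist")["pixels"]; s=r.snapshot("scene")["pixels"]
b=cv2.resize(s[110:290,150:310],(373,420))
cv2.imwrite("pics/c3.png",np.hstack([cv2.resize(w,(420,420))[:, :],b]))
```

```text
9.25 [0.42258082 0.2056274  0.11358863] [ 0.21385641  0.71037073 -2.07895245] [-0.08524026 -0.07755038 -0.00491929] [-34.6  -0.2]
```

View pics/c3.png

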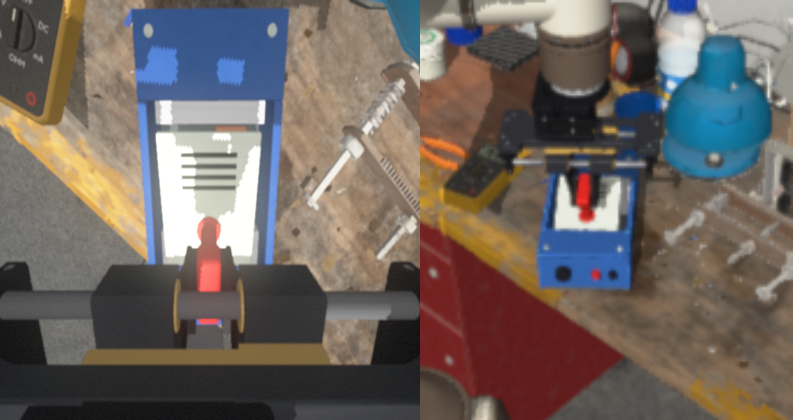

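The low end has slipped under the -x lip, at (590,230) in the scene panel. The high end is inside the opening at (205,130) in the wrist panel, short of the +x lip edge at y≈98, and nothing is touching. I'll lower it to the ledge, then let it flatten by pivoting about the low end.

>>> {"method": "carry_out", "body": {"rows": [0,0,0.4,0,0,0,0.3,0,0,0,0.2,0,0,0,0,0]}}

```text
time_s: 9.75
ee_pos: [0.4229, 0.2059, 0.104]
eef_rot: [0.94, 0.34, -0.001, 0.0]
force: [0.1, -0.0, -1.2]
width: 0.0156
gripper_force: 30.0
```

>>> {"method": "carry_out", "body": {"rows": [0.3,0,0.2,0,0.3,0,0.2,0,0.3,0,0.3,0,0.3,0,0.3,0,0,0,0,0]}}

```text
time_s: 10.25
ee_pos: [0.4329, 0.2142, 0.0944]
eef_rot: [0.94, 0.34, 0.0, 0.0]
force: [-0.3, 0.8, 1.1]
width: 0.016
gripper_force: 30.0
```

Run:
```python
from h import *
st=r.read_state(); print(st["time_s"],st["ee_pos"],st["force"],st["torque"],H(st["ee_pos"]))
w=r.snapshot("wrist")["pixels"]; s=r.snapshot("scene")["pixels"]
b=cv2.resize(s[110:290,150:310],(373,420))
cv2.imwrite("pics/c4.png",np.hstack([cv2.resize(w,(420,420))[:, :],b]))
```

```text
10.25 [0.43288873 0.21419734 0.09437522] [-0.27759572  0.77888123  1.12811969] [-0.1866723   0.21837915  0.02054163] [-21.2  -0.3]
```

View pics/c4.png

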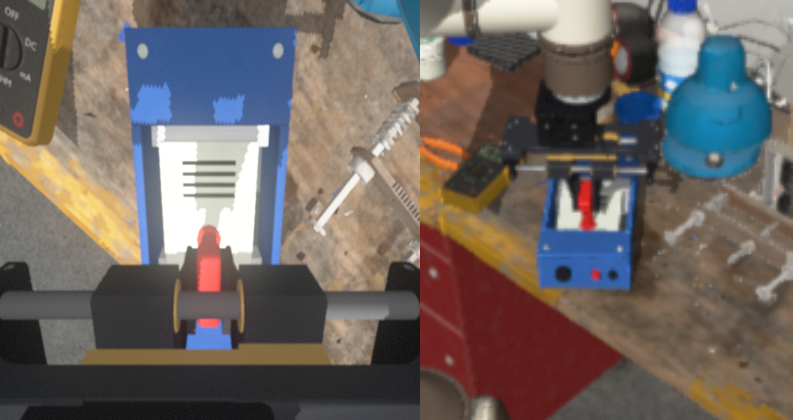

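Run:
```python
from h import *
s=r.snapshot("wrist"); st=r.read_state(); a=np.radians(39.9); ux=np.array([np.cos(a),np.sin(a),0]); 
P=st["ee_pos"]-[0,0,.0035]
def W(x,z): return np.array([.449,.228,0])+ux*x+[0,0,z]
print("lip",proj(s,W(.054,.062)),"ledge",proj(s,W(.040,.030)))
for d in (0,4,8,12,16,20):
    t=np.radians(d); u=ux*np.cos(t)+[0,0,np.sin(t)]; n=-ux*np.sin(t)+[0,0,np.cos(t)]
    q=lambda l,h:P+l*u-h*n
    lo=q(-.065,.057)
    print(d,"hi edge",proj(s,q(.065,.052)).round(),"hi bottom",proj(s,q(.065,.057)).round(),"x=20",proj(s,q(.02,.052)).round(),"lowZ",lo[2].round(4),"lowx",H(lo)[0],"hi",H(q(.065,.057))[0],q(.065,.057)[2].round(4))
g=s["pixels"][115:235,:,:].mean(2); print([(115+i,int(g[i,258]),int(g[i,235]),int(g[i,340])) for i in range(0,60,1)])
```

```text
lip [277.5339962  127.01219788] ledge [277.61183558 147.1296444 ]
0 hi edge [278. 143.] hi bottom [278. 142.] x=20 [278. 212.] lowZ 0.0342 lowx -86.5 hi 43.5 0.0342
4 hi edge [278. 138.] hi bottom [278. 137.] x=20 [278. 208.] lowZ 0.0298 lowx -82.4 hi 47.3 0.0388
8 hi edge [278. 133.] hi bottom [278. 131.] x=20 [278. 203.] lowZ 0.0257 lowx -77.9 hi 50.8 0.0438
12 hi edge [278. 128.] hi bottom [278. 126.] x=20 [278. 199.] lowZ 0.0219 lowx -73.2 hi 53.9 0.0489
16 hi edge [278. 124.] hi bottom [278. 121.] x=20 [278. 195.] lowZ 0.0185 lowx -68.3 hi 56.7 0.0543
20 hi edge [278. 121.] hi bottom [278. 117.] x=20 [278. 192.] lowZ 0.0154 lowx -63.1 hi 59.1 0.0598
[(115, 113, 116, 109), (116, 114, 114, 109), (117, 115, 117, 111), (118, 114, 116, 110), (119, 118, 115, 109), (120, 115, 116, 113), (121, 117, 120, 110), (122, 118, 119, 108), (123, 114, 116, 113), (124, 127, 130, 127), (125, 162, 162, 161), (126, 187, 188, 186), (127, 194, 196, 192), (128, 192, 194, 192), (129, 192, 192, 190), (130, 196, 197, 192), (131, 195, 196, 193), (132, 198, 197, 193), (133, 198, 202, 193), (134, 199, 202, 19
[... 183 characters left out ...]
3, 253, 254, 253), (144, 254, 254, 254), (145, 254, 254, 254), (146, 254, 254, 254), (147, 254, 254, 254), (148, 254, 254, 254), (149, 254, 254, 254), (150, 254, 254, 253), (151, 254, 254, 254), (152, 254, 254, 254), (153, 254, 254, 254), (154, 254, 254, 254), (155, 254, 254, 254), (156, 254, 254, 254), (157, 254, 254, 254), (158, 254, 254, 254), (159, 255, 254, 254), (160, 245, 254, 254), (161, 179, 254, 254), (162, 128, 254, 254), (163, 133, 254, 254), (164, 192, 254, 254), (165, 246, 254, 254), (166, 254, 254, 254), (167, 254, 254, 254), (168, 253, 254, 254), (169, 254, 254, 254), (170, 254, 254, 254), (171, 244, 254, 254), (172, 181, 254, 254), (173, 128, 254, 254), (174, 132, 254, 254)]
```

The view shows the cover almost flat: its +x edge is at row 141, which means about 2° of tilt and about 3 mm above the ledges. It is roughly 21 mm short of centre. I'll slide it +x under the other lip and then lower it.

>>> {"method": "carry_out", "body": {"rows": [0.4,0,0,0,0.5,0,0,0,0.5,0,0,0,0.4,0,0,0,0.3,0,0,0,0,0,0.2,0,0,0,0.2,0,0,0,0,0]}}

```text
time_s: 11.2
ee_pos: [0.4507, 0.2291, 0.0918]
eef_rot: [0.94, 0.341, 0.003, -0.001]
force: [2.5, 0.8, 4.4]
width: 0.0153
gripper_force: 30.0
```

Run:
```python
from h import *
st=r.read_state(); print(st["time_s"],st["ee_pos"],st["force"],H(st["ee_pos"]))
```

```text
11.2 [0.45066343 0.22909469 0.09182037] [2.46467725 0.75792308 4.38544378] [ 2.  -0.2]
```

>>> {"method": "carry_out", "body": {"rows": [-0.2,0,0.1,0,0,0,0,0]}}

```text
time_s: 11.4
ee_pos: [0.4489, 0.2277, 0.091]
eef_rot: [0.94, 0.341, 0.003, -0.001]
force: [3.2, 2.0, 5.0]
width: 0.0157
gripper_force: 30.0
```

>>> {"method": "carry_out", "body": {"rows": [0,0,0,0,0,0,0,0,0,0,0,0,0,0,0,0,0,0,0,0,0,0,0,0,0,0,0,0], "hand": 5}}

```text
time_s: 12.1
ee_pos: [0.4469, 0.2258, 0.0895]
eef_rot: [0.94, 0.34, -0.0, 0.0]
force: [0.2, 0.7, 0.5]
width: 0.0496
gripper_force: 0.0
```

>>> {"method": "carry_out", "body": {"rows": [0,0,-1,0,0,0,-2,0,0,0,-3,0,0,0,-4,0,0,0,-4,0,0,0,0,0]}}

```text
time_s: 12.7
ee_pos: [0.4498, 0.2279, 0.2366]
eef_rot: [0.94, 0.341, 0.007, -0.002]
force: [0.3, 0.4, 1.6]
width: 0.0499
gripper_force: 0.0
```

Run:
```python
from h import *
st=r.read_state(); print(st["time_s"],st["ee_pos"],st["force"],H(st["ee_pos"]))
s=r.snapshot("wrist"); t=r.snapshot("scene")["pixels"]
a=np.radians(39.9); ux=np.array([np.cos(a),np.sin(a),0])
W=lambda x,z:np.array([.449,.228,0])+ux*x+[0,0,z]
print("bar ends expected",proj(s,W(-.022,.095)),proj(s,W(.022,.095)))
cv2.imwrite("pics/c5.png",np.hstack([cv2.resize(s["pixels"],(420,420)),cv2.resize(t[110:290,150:310],(373,420))]))
```

```text
12.7 [0.44977427 0.22788866 0.23658774] [0.33302022 0.43896744 1.5746211 ] [ 0.5 -0.6]
bar ends expected [277.31899857 228.71874968] [277.27219599 184.10173879]
```

View pics/c5.png

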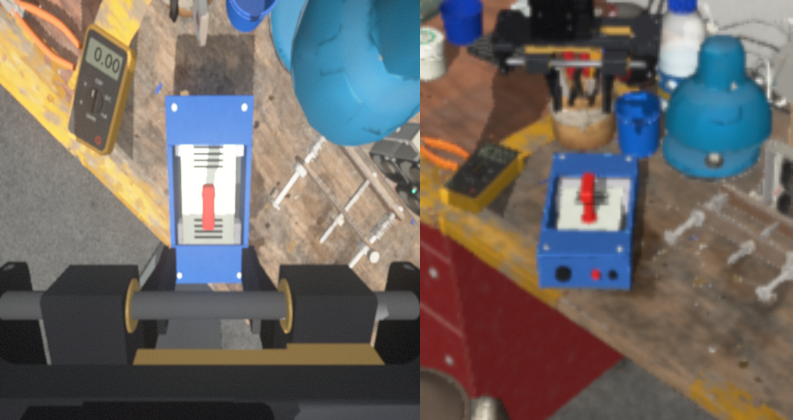

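The cover lies flat with both ends under the lips. Its bar spans rows 185–231 against the expected 184–229, and the gripper is clear. I'm handing it in.

```bash
python3 -c "
from rig import r
print(r.sign_off())"
```

```text
the job is handed in; nothing more can be done
None
```

The long cover is flat on both ledges, centred to within about 2 mm with both ends under the lips, and released; the arm never went near the bystander items, and I handed the job in at about 13 s.

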